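# Lock the grinding cup into the laboratory mill and hold it

### The job

A steel canister has been left standing over the socket of the laboratory mill: lift it off and set it down (no dropping, no tipping) upright and wholly on the round green mat, leaving the other things on the bench where they are. Then put the grinding cup into the mill's bayonet socket with its two lugs in the two notches, push it all the way down against the spring, and twist it clockwise (seen from above) a quarter turn to the stop. Finish while still gripping it, held fully down and against the stop: the mill runs only while it is held, so do not let go.

Things in the scene. Friction and masses are not known exactly. Their poses are not given: they have to be found in the camera images.
- canister: closed steel canister with a blue lid and a blue arched carrying handle over its middle; body 80 mm across (lid 83 mm), lid top 86 mm up, 135 mm high overall, about 0.4 kg. Origin: centre of its underside, z up. At the start it stands upright on the rim of the mill's socket
- canister_handle (a point): middle of the canister's handle bar, 130 mm above its underside: a level bar 70 mm long along the canister's x axis, 12 mm wide (y), 10 mm thick, with 39 mm free below it down to the lid; its two posts, 12 mm wide, stand 32 mm either side of the middle. Pinch it across y from above
- mat: flat round green mat fixed to the bench, 150 mm across, 4 mm thick. Origin: centre of its underside, at bench level
- cup: grinding cup: closed steel cylinder, 49 mm across, 40 mm high, standing upright on the bench, about 0.25 kg; black wing grip on top, two brass lugs at the foot. Origin: centre of its underside, z up. Lugs along its +x and -x: to 31 mm from the axis, 9 mm wide, 1 to 8 mm above the underside. A half turn about z gives the same cup
- cup_grip (a point): point on the cup's axis in its wing grip, 62 mm above the underside. The wing lies along the cup's x axis, in line with the lugs: 46 mm long, 14 mm wide (y), from 40 to 72 mm above the underside. A TCP here, fingers closing across y, has its fingertips just above the steel body
- mill: white laboratory mill fixed to the bench, 170 mm (x) by 150 mm (y), deck 58 mm above the bench; on its middle a dark steel collar 92 mm across holds the bayonet socket, mouth 95 mm above the bench. Origin: centre of its underside
- socket (a point): centre of the socket's mouth, on the collar's top face; z up, x through the two notches (red marks; white marks: where the lugs end). Hole 52 mm across in a lip 1 to 8 mm below the mouth; notches on +x and -x 15 mm wide, to 34 mm from the axis; under the lip a groove lets the lugs turn: clockwise from above, 88 degrees (1.54 rad) to the stop; the other way is blocked
- plunger (a joint): travel of the orange spring plate in the socket (m): 0 free (8 mm below the mouth; a cup resting there has its lugs in the notches), 0.014 at the bottom; the lugs are under the lip and can turn from 0.008 on. It takes 5 N to start, 10 N at the bottom. Not pressed, a turned cup is lifted until its lugs meet the lip, at about 0.008
- follower (a joint): sprung dog under the lip, turned clockwise by the lugs (rad): 0 at rest, 1.40 at the stop; the lugs meet it after about 8 degrees of turn, or the plate drags it along before. Torque 0.04 N m at rest, 0.18 N m at the stop: it turns a cup that is let go back
- dish_a: bystander: covered clear petri dish, 92 mm across, 16 mm high. Origin: its underside (leave it alone)
- dish_b: bystander: covered clear petri dish, 92 mm across, 16 mm high. Origin: its underside (leave it alone)
- amber_bottle: bystander: amber glass reagent bottle, 100 mm across, 200 mm high. Origin: its underside (leave it alone)
- sample_jar: bystander: small clear jar with white cap, 60 mm across, 70 mm high. Origin: its underside (leave it alone)
- cylinder: bystander: glass measuring cylinder on a blue foot, foot 70 mm across, 198 mm high. Origin: its underside (leave it alone)
- marker: bystander: black marker pen with red cap, lying, about 130 mm long, 13 mm thick. Origin: its underside (leave it alone)
- spatula: bystander: flat steel laboratory spatula lying on the bench, 210 mm long, 5 mm thick. Origin: its underside (leave it alone)

How it is judged:
By the outcome, as a careful person would: the job done as asked, in the order asked, and still so for the second after the job is handed in, while the arm keeps its last pose, push and grip.
It also fails if it takes over 61 s, if anything falls off the work surface, if the arm or the gripper's body presses on something with over 40 N, if the wrist force passes 120 N, or if a joint passes its speed limit or range.

### The arm

A 6-joint arm with a two-finger parallel gripper is mounted at the origin on the work surface. World frame = base frame: x ahead of the robot, y to its left, z up, the work surface at z = 0. Lengths are in m, angles in rad, forces in N, time in s.
With the tool pointing down it reaches from about 0.275 to 0.85 m from the base axis. Payload 19 kg.
Tool frame: the origin (TCP) lies between the finger pads, 19 mm behind the fingertips; this is the grasp point; z points along the fingers, y is the line along which they close (so a half turn about z gives the same grasp; the last joint's range is limited). The gripper opens to 85 mm and grips with 20 to 120 N. Pads are 22 mm wide; open, the fingers measure 114 mm over their backs; the gripper's body (76 mm by 85 mm) begins 54 mm behind the grasp point. The pads swing forward as they close: fully open they stand 13 mm farther back than shut.
Start: joints at [1.177, 0.15, 1.437, -0, 1.554, -0.134], TCP at [0.148, 0.556, 0.25] pointing down, gripper open.
Joint ranges: [-2.8, 2.8], [-0.68, 2.1], [0.12, 2.68], [-1.39, 4.53], [0.16, 2.79], [-2.81, 2.81]. Speed limits (rad/s): [1.89, 1.89, 2.22, 3.01, 3.01, 3.01].

### API

Orientations are given as a rotation vector (axis times angle).
In Python, from rig import r, imaging, sign_off gives the robot as it stands.
- The arm moves only by the tool jog_arm, never from a script. Its argument "plan" is a list of rows, each a list of 3 entries, a list of its own where there are three numbers: the opening, from 0 (shut) to 1 (fully open), then the shift along the tool's x, y, z in mm, then the turn, a rotation vector about the tool's x, y, z in rad. In form: [[fingers, [dx, dy, dz], [wx, wy, wz]], ...]. A call has 1 to 20 rows; each row is the pose to reach, as a shift and turn from the pose commanded when the call began, along the tool's axes at that moment; what a row does not reach only later rows make up. A row lasts 1/12 s, in which the tool goes at most 41.7 mm and 7.16 degrees, less where a joint would pass 70% of its speed; a pose out of reach is approached as far as the arm can. A call with a gripper value outside its range is refused whole. The fingers move at their own pace and stop on an object; the grip force is fixed at half the most. Time passes only in rows, so rows that repeat a pose let the fingers close. It gives the time, the measured TCP pose, the force, the opening and the grip force at its end, in the units of the state.
- r.observe(): the state, without advancing time (a new reading comes with each control period).
- imaging.read_camera(name): name is "scene" or "top" or "wrist"; returns a dict with "color" (384x512x3 uint8, red, green, blue), "z_map" (384x512 float32, m along the optical axis (not along the pixel's ray), 0 where there is no reading), "intrinsics" (3x3 intrinsics, pixels), "extrinsics" (4x4, takes a point from camera to world coordinates). Camera axes: x right, y down, z forward; pixel columns grow to the right and rows downward; lengths in m; the calibration is good to about 2 mm. A picture is of the moment at which its call begins.
- sign_off(): hands the job in; it is judged then, once.
The state is a dict: "t": time; "joint_positions": joint angles; "joint_velocities": joint speeds; "effort": joint torques, N m; "ee_pos": TCP position; "orientation": TCP orientation; "wrist_force": force on the tool from outside, world axes, zero at the start; "moment": the same for the moment, N m; "width": finger opening in m; "finger_force": force on a finger pad.
Only numpy, scipy, OpenCV 4.12 (cv2) and the standard library are available. Lean on these libraries where they do the work, as an engineer would, in place of code of your own. Each camera call takes 0.05 s, during which the arm holds its last target. There are 200 camera calls.

## Working session

There is one attempt and no reset: what is moved stays moved. The work goes in short steps, Python scripts to look and compute and a tool call to move; the robot and the scene stay as the last step left them, time stands still between calls to the robot, and variables do not carry over. Pictures are saved under pics/ and viewed, at most 10 in all, crops included, and the job is handed in when it is done.

Besides the shell and the picture viewer there is one more tool, called after "Emit:" as a command line: name --argument value ..., lists and objects as JSON in quotes. jog_arm: Moves the arm, as the interface text tells. Its arguments: {"type":"object","properties":{"plan":{"type":"array"}},"required":["plan"]}

```bash
mkdir -p pics; cat > h.py <<'E'
import numpy as np, cv2
from rig import r, imaging, sign_off
from scipy.spatial.transform import Rotation as R
def cam(n):
    d=imaging.read_camera(n); return d
def save(d,fn,crop=None,s=1):
    c=d["color"][:,:,::-1]
    if crop: x0,y0,x1,y1=crop; c=c[y0:y1,x0:x1]
    c=cv2.resize(c,None,fx=s,fy=s,interpolation=cv2.INTER_CUBIC); cv2.imwrite("pics/"+fn,c)
def ray(d,u,v):
    K,T=d["intrinsics"],d["extrinsics"]
    q=T[:3,:3]@np.linalg.solve(K,[u,v,1.0]); return T[:3,3],q
def onplane(d,u,v,z):
    o,q=ray(d,u,v); return o+q*(z-o[2])/q[2]
def cloud(d):
    K,T=d["intrinsics"],d["extrinsics"]; Z=d["z_map"]
    v,u=np.mgrid[:Z.shape[0],:Z.shape[1]]
    p=np.stack([(u-K[0,2])/K[0,0]*Z,(v-K[1,2])/K[1,1]*Z,Z],-1)
    P=p@T[:3,:3].T+T[:3,3]; P[Z==0]=np.nan; return P
def proj(d,p):
    T=np.linalg.inv(d["extrinsics"]); q=d["intrinsics"]@(T[:3,:3]@np.array(p)+T[:3,3]); return q[:2]/q[2]
E
python3 - <<'E'
from h import *
print(r.observe())
for n in ["scene","top","wrist"]:
    d=cam(n); np.savez("/tmp/%s0.npz"%n,**d); print(n,d["intrinsics"].round(1).tolist(),d["extrinsics"].round(3).tolist())
    if n!="wrist": save(d,n+"0.png",s=1.5)
E
```

```text
{'t': 0.0, 'joint_positions': array([ 1.17697546e+00,  1.51002181e-01,  1.43802028e+00, -3.76763366e-05,
        1.55378495e+00, -1.34030476e-01]), 'joint_velocities': array([-0.00019484, -0.00026198, -0.00027645, -0.00079012, -0.00038815,
        0.00018339]), 'effort': array([ 4.19196571e-03, -7.13073206e+01, -5.70856369e+01,  1.49462966e-05,
        9.29118774e-03,  4.92520712e-05]), 'ee_pos': array([0.14766813, 0.55549064, 0.24937158]), 'orientation': array([-4.06893757e-01, -3.11484765e+00,  1.85734228e-03]), 'wrist_force': array([0.3739712 , 0.46411485, 0.69777811]), 'moment': array([ 0.00291024, -0.04226898,  0.0042884 ]), 'finger_force': 0.0, 'width': 0.08522067882407484}
scene [[448.4, 0.0, 253.2], [0.0, 448.4, 183.3], [0.0, 0.0, 1.0]] [[-0.85, 0.389, -0.355, 0.981], [0.527, 0.644, -0.554, 0.69], [0.013, -0.658, -0.753, 1.084], [0.0, 0.0, 0.0, 1.0]]
top [[353.3, 0.0, 249.9], [0.0, 353.3, 190.8], [0.0, 0.0, 1.0]] [[0.003, -0.999, 0.04, 0.477], [-1.0, -0.003, 0.009, 0.002], [-0.009, -0.04, -0.999, 1.135], [0.0, 0.0, 0.0, 1.0]]
wrist [[285.7, 0.0, 258.6], [0.0, 285.7, 192.0], [0.0, 0.0, 1.0]] [[0.257, 0.914, 0.315, 0.066], [0.966, -0.243, -0.084, 0.577], [0.0, 0.326, -0.945, 0.372], [0.0, 0.0, 0.0, 1.0]]
```

View pics/scene0.png

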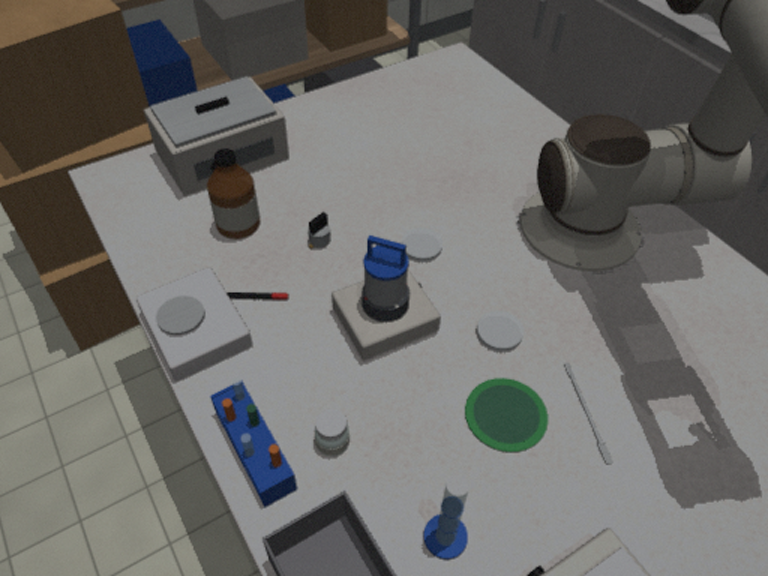

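View pics/top0.png

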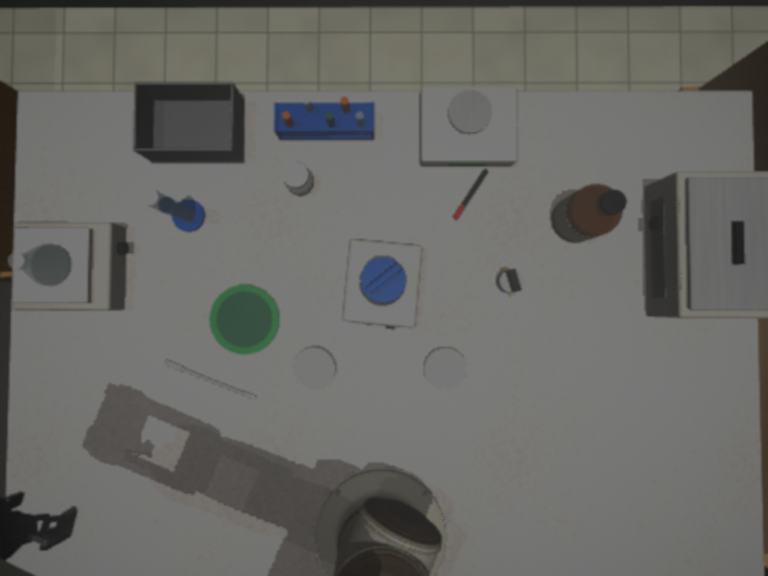

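The scene view shows the canister (view px 385,285) on the mill, its handle bar running roughly image-horizontal. It also shows the mat (507,413), the cup with its black wing (319,235), the dishes (422,246) and (499,332), and the bottle (235,200). The top view shows the canister at (383,280), the mat at (245,319) and the cup at (510,281).

```bash
python3 - <<'E'
from h import *
D={n:dict(np.load("/tmp/%s0.npz"%n)) for n in["scene","top","wrist"]}
def pca(p):
    c=p.mean(0); w,V=np.linalg.eigh(np.cov((p-c).T)); return c,np.degrees(np.arctan2(V[1,-1],V[0,-1])),2*np.sqrt(3*w)
for n in["scene","top"]:
    d=D[n];P=cloud(d);hsv=cv2.cvtColor(d["color"],cv2.COLOR_RGB2HSV)
    H,S,V=[hsv[...,i].astype(int) for i in range(3)]
    near=lambda x,y,rad:np.hypot(P[...,0]-x,P[...,1]-y)<rad
    blue=(H>100)&(H<130)&(S>100)
    can=near(.5,0,.08)
    zz=P[...,2][blue&can];print(n,"blue z pct",np.percentile(zz,[1,10,30,50,70,90,99]).round(3))
    b=blue&can&(P[...,2]>.212); p=P[b]; print(" handle",b.sum(),pca(p[:,:2]),np.median(p[:,2]))
    c,a,_=pca(p[:,:2]); 
    ctr,(w,h),an=cv2.minAreaRect(p[:,:2].astype(np.float32)*1000);print(" rect",ctr,w,h,an)
    l=blue&can&(P[...,2]>.17)&(P[...,2]<.19)
    if l.any(): cc,rr=cv2.minEnclosingCircle(P[l][:,:2].astype(np.float32)); print(" lid",cc,rr,np.median(P[l][:,2]))
    g=(H>45)&(H<85)&(S>100)&near(.45,.28,.12)
    cc,rr=cv2.minEnclosingCircle(P[g][:,:2].astype(np.float32)); e=cv2.fitEllipse(np.argwhere(g)[:,::-1].astype(np.float32).reshape(-1,1,2)) if 0 else None
    print(" mat",cc,rr,P[g][:,:2].mean(0),np.median(P[g][:,2]))
    k=near(.53,-.25,.06)&(P[...,2]>.03)
    print(" cup z",np.percentile(P[k][:,2],[5,25,50,75,95]).round(3))
    wg=k&(V<60)&(P[...,2]>.062); print(" wing",wg.sum(),pca(P[wg][:,:2]),np.median(P[wg][:,2]),cv2.minAreaRect(P[wg][:,:2].astype(np.float32)*1000))
    m=near(.5,0,.13)&(abs(P[...,2]-.058)<.006)
    print(" mill",m.sum(),cv2.minAreaRect(P[m][:,:2].astype(np.float32)*1000),np.median(P[m][:,2]))
    co=near(.5,0,.06)&(P[...,2]>.066)&(P[...,2]<.091)
    if co.any():print(" collar side",co.sum())
    uv=np.argwhere(b)[:,::-1]; print(" handle px",uv.mean(0)); 
    uv=np.argwhere(wg)[:,::-1]; print(" wing px",uv.mean(0))
    # others heights/obstacles
    for nm,x,y in[("bottle",.6,-.4)]:
        o=near(x,y,.12)&(P[...,2]>.03); print(nm,P[o].min(0),P[o].max(0)) if o.any() else 0
E
```

```text
scene blue z pct [0.173 0.178 0.179 0.181 0.184 0.228 0.231]
 handle 140 (array([0.52855327, 0.0019191 ]), np.float64(126.92951447232444), array([0.01320167, 0.07405821])) 0.22758860414645965
 rect (527.8699951171875, 0.8998146057128906) 14.775871276855469 69.03546905517578 35.929656982421875
 lid (0.52784264087677, 0.0012411295901983976) 0.04258489981293678 0.17993193900374477
 mat (0.4514737129211426, 0.2948039174079895) 0.0752817839384079 [0.4544599  0.29863309] 0.0033390082861162185
 cup z [0.033 0.038 0.048 0.066 0.072]
 wing 58 (array([ 0.53545935, -0.26144317]), np.float64(-162.55969059494464), array([0.01556389, 0.04637994])) 0.06984129257018212 ((534.800048828125, -263.1172790527344), (45.29514694213867, 15.336434364318848), 17.38134002685547)
 mill 1371 ((528.216064453125, 3.022430419921875), (149.87905883789062, 170.1184539794922), 83.61581420898438) 0.05691390642141991
 collar side 69
 handle px [257.55 162.55]
 wing px [211.39655172 146.63793103]
bottle [ 0.61800516 -0.43727115  0.03018425] [ 0.71602434 -0.35389228  0.20377516]
top blue z pct [0.177 0.179 0.18  0.181 0.1
[... 330 characters left out ...]
1099566
 mat (0.45258763432502747, 0.2923339903354645) 0.07200916856527328 [0.45015822 0.29079349] 0.004061139226512633
 cup z [0.037 0.04  0.044 0.071 0.075]
 wing 66 (array([ 0.53351978, -0.26476078]), np.float64(-163.66573451396363), array([0.01355333, 0.04149164])) 0.07225477986254691 ((533.5896606445312, -265.9530029296875), (39.89585494995117, 12.959442138671875), 16.853076934814453)
 mill 1861 ((528.7691040039062, -0.5636672973632812), (149.6138916015625, 170.12953186035156), 84.84281158447266) 0.05804570483208216
 collar side 3
 handle px [255.07751938 184.68992248]
 wing px [341.96969697 186.54545455]
bottle [ 0.61762036 -0.45814698  0.0300199 ] [ 0.71739312 -0.3591049   0.20437606]
```

The two views agree to about 3 mm. The handle is at (0.529, −0.001), top at z 0.230, bar at 127.5°. The mat is at (0.452, 0.293). The cup is at (0.534, −0.264), wing at 17°. Next I compute the move to hover over the handle.

```bash
cat >> h.py <<'E'
def goto(xyz,yaw=None,obs=None):
    """tool-frame shift(mm) and turn for world target; yaw = deg direction of tool y (tool down)"""
    o=obs or r.observe(); R0=R.from_rotvec(o["orientation"]); p=np.array(o["ee_pos"])
    s=R0.inv().apply(np.array(xyz)-p)*1000
    y0=R0.apply([0,1,0]); y0d=np.degrees(np.arctan2(y0[1],y0[0]))
    if yaw is None: yaw=y0d
    a=np.radians(yaw); R1=R.from_matrix(np.array([[-np.sin(a)*-1,np.cos(a),0],[-np.cos(a),np.sin(a),0],[0,0,-1]]).reshape(3,3))
    w=(R0.inv()*R1).as_rotvec()
    print("t %.2f pos %s yaw_y %.2f tilt %s  j6 %.2f"%(o["t"],p.round(4),y0d,R0.apply([0,0,1]).round(4)[:2],o["joint_positions"][5]))
    print("shift",s.round(1),"turn",w.round(4))
E
python3 - <<'E'
from h import *
goto([.529,-.001,.34],37.5)
E
```

```text
Traceback (most recent call last):
  File "h.py", line 28, in goto
    a=np.radians(yaw); R1=R.from_matrix(np.array([[-np.sin(a)*-1,np.cos(a),0],[-np.cos(a),np.sin(a),0],[0,0,-1]]).reshape(3,3))
                          ~~~~~~~~~~~~~^^^^^^^^^^^^^^^^^^^^^^^^^^^^^^^^^^^^^^^^^^^^^^^^^^^^^^^^^^^^^^^^^^^^^^^^^^^^^^^^^^^^^^^^
  File "scipy/spatial/transform/_rotation.pyx", line 1143, in scipy.spatial.transform._rotation.Rotation.from_matrix
ValueError: Non-positive determinant (left-handed or null coordinate frame) in rotation matrix 0: [[ 0.60876143  0.79335334  0.        ]
 [-0.79335334  0.60876143  0.        ]
 [ 0.          0.         -1.        ]].
```

```bash
sed -i 's/\[\[-np.sin(a)\*-1,np.cos(a),0\],\[-np.cos(a),np.sin(a),0\]/[[-np.sin(a),np.cos(a),0],[np.cos(a),np.sin(a),0]/' h.py
python3 - <<'E'
from h import *
goto([.529,-.001,.34],37.5)
E
```

```text
t 0.15 pos [0.1477 0.5555 0.2495] yaw_y 75.12 tilt [-0.0004 -0.0008]  j6 -0.13
shift [-511.5 -440.   -90.1] turn [-9.000e-04  2.000e-04  6.565e-01]
```

Emit:
jog_arm --plan '[[1,[0,0,-90],[0,0,0]],[1,[0,0,-90],[0,0,0]],[1,[-511.5,-440,-90],[0,0,0.6565]],[1,[-511.5,-440,-90],[0,0,0.6565]],[1,[-511.5,-440,-90],[0,0,0.6565]],[1,[-511.5,-440,-90],[0,0,0.6565]],[1,[-511.5,-440,-90],[0,0,0.6565]],[1,[-511.5,-440,-90],[0,0,0.6565]],[1,[-511.5,-440,-90],[0,0,0.6565]],[1,[-511.5,-440,-90],[0,0,0.6565]],[1,[-511.5,-440,-90],[0,0,0.6565]],[1,[-511.5,-440,-90],[0,0,0.6565]],[1,[-511.5,-440,-90],[0,0,0.6565]],[1,[-511.5,-440,-90],[0,0,0.6565]],[1,[-511.5,-440,-90],[0,0,0.6565]],[1,[-511.5,-440,-90],[0,0,0.6565]],[1,[-511.5,-440,-90],[0,0,0.6565]],[1,[-511.5,-440,-90],[0,0,0.6565]],[1,[-511.5,-440,-90],[0,0,0.6565]],[1,[-511.5,-440,-90],[0,0,0.6565]]]'

```text
t: 1.82
ee_pos: [0.5301, -0.0033, 0.3389]
orientation: [-1.393, -2.814, 0.001]
wrist_force: [0.0, -0.4, 0.1]
width: 0.0854
finger_force: 0.0
```

```bash
python3 - <<'E'
from h import *
d=cam("wrist");P=cloud(d);save(d,"w1.png");hsv=cv2.cvtColor(d["color"],cv2.COLOR_RGB2HSV)
H,S,V=[hsv[...,i].astype(int) for i in range(3)]
b=(H>100)&(H<130)&(S>100)&(P[...,2]>.222)&(P[...,2]<.24)&(np.hypot(P[...,0]-.53,P[...,1])<.06)
print(b.sum(),np.median(P[b][:,2]),cv2.minAreaRect(P[b][:,:2].astype(np.float32)*1000))
l=(H>100)&(H<130)&(S>100)&(P[...,2]>.17)&(P[...,2]<.19);print(cv2.minEnclosingCircle(P[l][:,:2].astype(np.float32)))
goto([.529,-.001,.225],37.5)
E
```

```text
1039 0.228076657076739 ((526.8192749023438, -2.322389602661133), (11.947759628295898, 69.57705688476562), 37.656105041503906)
((0.5272192358970642, -0.0019474397413432598), 0.04136638715863228)
t 1.87 pos [ 0.5293 -0.0019  0.3393] yaw_y 37.39 tilt [-0.0015  0.0002]  j6 -0.80
shift [  0.7   0.4 114.3] turn [-0.0011 -0.0011 -0.002 ]
```

View pics/w1.png

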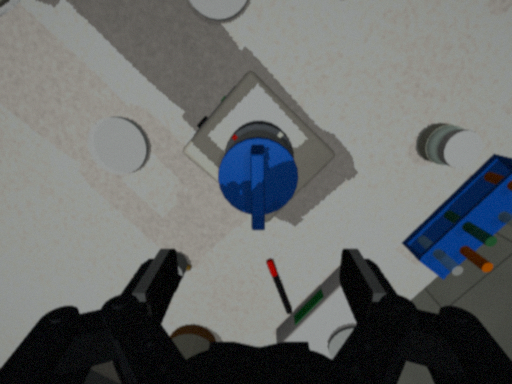

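Wrist view: the handle bar runs vertically at px (258,187), aligned with the tool and midway between the fingers. The collar's red mark (235,137) and white mark (282,135) are partly visible. Descend and grip.

Emit:
jog_arm --plan '[[1,[1,0,30],[0,0,0]],[1,[1,0,60],[0,0,0]],[1,[1,0,90],[0,0,0]],[1,[1,0,105],[0,0,0]],[1,[1,0,114],[0,0,0]],[1,[1,0,114],[0,0,0]],[1,[1,0,114],[0,0,0]],[0,[1,0,114],[0,0,0]],[0,[1,0,114],[0,0,0]],[0,[1,0,114],[0,0,0]],[0,[1,0,114],[0,0,0]],[0,[1,0,114],[0,0,0]],[0,[1,0,114],[0,0,0]],[0,[1,0,114],[0,0,0]],[0,[1,0,114],[0,0,0]],[0,[1,0,114],[0,0,0]],[0,[1,0,114],[0,0,0]]]'

```text
t: 3.28
ee_pos: [0.5284, -0.0003, 0.2262]
orientation: [1.389, 2.817, -0.0]
wrist_force: [-2.5, -1.1, 5.5]
width: 0.0106
finger_force: 58.8
```

Emit:
jog_arm --plan '[[0,[0,0,-5],[0,0,0]],[0,[0,0,-15],[0,0,0]],[0,[0,0,-35],[0,0,0]],[0,[0,0,-60],[0,0,0]],[0,[0,0,-80],[0,0,0]],[0,[10,4,-80],[0,0,0]],[0,[30,13,-80],[0,0,0]],[0,[60,25,-80],[0,0,0]],[0,[90,38,-80],[0,0,0]],[0,[120,50,-80],[0,0,0]],[0,[150,63,-80],[0,0,0]],[0,[180,75,-80],[0,0,0]],[0,[210,88,-80],[0,0,0]],[0,[235,99,-80],[0,0,0]],[0,[255,107,-80],[0,0,0]],[0,[270,113,-80],[0,0,0]],[0,[279,117,-80],[0,0,0]],[0,[279,117,-80],[0,0,0]],[0,[279,117,-80],[0,0,0]],[0,[279,117,-80],[0,0,0]]]'

```text
t: 4.95
ee_pos: [0.4515, 0.2918, 0.3059]
orientation: [1.39, 2.817, -0.001]
wrist_force: [0.5, -0.3, -4.0]
width: 0.0105
finger_force: 58.6
```

```bash
python3 - <<'E'
from h import *
for n in["scene","top"]:
    d=cam(n);P=cloud(d);np.savez("/tmp/%s1.npz"%n,**d);hsv=cv2.cvtColor(d["color"],cv2.COLOR_RGB2HSV)
    H,S,V=[hsv[...,i].astype(int) for i in range(3)]
    l=(H>100)&(H<130)&(S>100)&(abs(P[...,2]-.26)<.006)&(np.hypot(P[...,0]-.45,P[...,1]-.29)<.06)
    if l.sum()>5:print(n,"lid",cv2.minEnclosingCircle(P[l][:,:2].astype(np.float32)),np.percentile(P[l][:,2],[5,50,95]))
    k=(np.hypot(P[...,0]-.528,P[...,1])<.06)&(P[...,2]>.088)
    print(" collar top",k.sum(),np.median(P[k][:,2]),cv2.minEnclosingCircle(P[k][:,:2].astype(np.float32)))
    red=((H<8)|(H>172))&(S>120)&(np.hypot(P[...,0]-.528,P[...,1])<.06)
    m,lab,st,ce=cv2.connectedComponentsWithStats(red.astype(np.uint8))
    for i in range(1,m): print(" red",st[i,4],onplane(d,*ce[i],.095)[:2])
    x,y=proj(d,[.528,0,.095]).astype(int); c=d["color"][y-34:y+34,x-45:x+45,::-1]; cv2.imwrite("pics/m_%s.png"%n,cv2.resize(c,None,fx=6,fy=6,interpolation=cv2.INTER_CUBIC))
E
python3 -c "
import cv2,numpy as np
cv2.imwrite('pics/m1.png',np.vstack([cv2.imread('pics/m_scene.png')[:300],cv2.imread('pics/m_top.png')[:300]]))"
```

```text
scene lid ((0.45418334007263184, 0.29364147782325745), 0.04142916947603226) [0.25688803 0.26010142 0.2627275 ]
 collar top 466 0.09289736900114426 ((0.5255857110023499, 0.003036186099052429), 0.04807991907000542)
 red 3 [0.48729525 0.00383281]
 red 5 [ 0.56793167 -0.0038525 ]
top lid ((0.4525872468948364, 0.28696927428245544), 0.039062999188899994) [0.25789129 0.26091618 0.26328902]
 collar top 563 0.09448545767523653 ((0.5294020771980286, -0.0005108974291943014), 0.04593564569950104)
 red 2 [ 0.56716349 -0.00609616]
 red 2 [0.48751609 0.00252662]
```

View pics/m1.png

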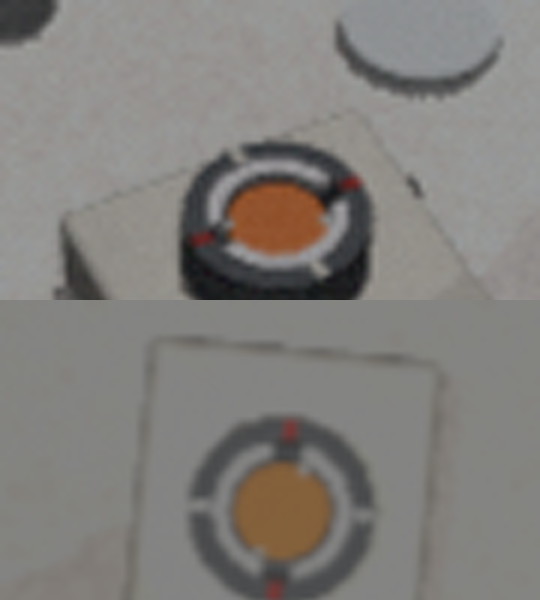

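The crop shows the socket clear: orange plate, red marks along about −6° (mill x). The canister hangs upright with the lid at z 0.2605, over the middle of the mat. Lower it.

Emit:
jog_arm --plan '[[0,[2,1,20],[0,0,0]],[0,[2,1,50],[0,0,0]],[0,[2,1,80],[0,0,0]],[0,[2,1,110],[0,0,0]],[0,[2,1,135],[0,0,0]],[0,[2,1,150],[0,0,0]],[0,[2,1,158],[0,0,0]],[0,[2,1,163],[0,0,0]],[0,[2,1,166],[0,0,0]],[0,[2,1,168],[0,0,0]],[0,[2,1,168],[0,0,0]],[0,[2,1,168],[0,0,0]]]'

```text
t: 6.05
ee_pos: [0.4513, 0.2947, 0.1387]
orientation: [1.389, 2.817, 0.001]
wrist_force: [0.0, 0.6, -3.7]
width: 0.0107
finger_force: 58.6
```

Emit:
jog_arm --plan '[[0,[0,0,0.5],[0,0,0]],[0,[0,0,1],[0,0,0]],[0,[0,0,1.5],[0,0,0]],[0,[0,0,1.5],[0,0,0]]]'

```text
t: 6.38
ee_pos: [0.4509, 0.2946, 0.1365]
orientation: [1.389, 2.818, -0.0]
wrist_force: [-0.1, -0.2, -1.8]
width: 0.0109
finger_force: 58.6
```

Emit:
jog_arm --plan '[[0,[0,0,0.5],[0,0,0]],[0,[0,0,1],[0,0,0]],[0,[0,0,1],[0,0,0]]]'

```text
t: 6.63
ee_pos: [0.4509, 0.2946, 0.1354]
orientation: [-1.389, -2.818, 0.0]
wrist_force: [-0.6, 0.0, -3.0]
width: 0.0106
finger_force: 58.6
```

Emit:
jog_arm --plan '[[0,[0,0,0.5],[0,0,0]],[0,[0,0,1],[0,0,0]],[0,[0,0,1],[0,0,0]]]'

```text
t: 6.88
ee_pos: [0.4512, 0.2947, 0.1352]
orientation: [1.389, 2.817, 0.001]
wrist_force: [-2.2, -1.4, 6.2]
width: 0.0107
finger_force: 59.8
```

Emit:
jog_arm --plan '[[1,[0,0,0],[0,0,0]],[1,[0,0,0],[0,0,0]],[1,[0,0,0],[0,0,0]],[1,[0,0,0],[0,0,0]],[1,[0,0,0],[0,0,0]],[1,[0,0,0],[0,0,0]],[1,[0,0,0],[0,0,0]],[1,[0,0,-10],[0,0,0]],[1,[0,0,-30],[0,0,0]],[1,[0,0,-60],[0,0,0]],[1,[0,0,-100],[0,0,0]],[1,[0,0,-140],[0,0,0]],[1,[0,0,-165],[0,0,0]],[1,[0,0,-165],[0,0,0]]]'

```text
t: 8.05
ee_pos: [0.4519, 0.2951, 0.3063]
orientation: [1.387, 2.813, 0.01]
wrist_force: [0.5, 0.1, 1.0]
width: 0.0853
finger_force: 0.0
```

```bash
python3 - <<'E'
from h import *
goto([.5345,-.2635,.25],107); goto([.5345,-.2635,.25],72+35)
for n in["scene","top"]:
    d=cam(n);P=cloud(d)
    hsv=cv2.cvtColor(d["color"],cv2.COLOR_RGB2HSV)
    H,S,V=[hsv[...,i].astype(int) for i in range(3)]
    l=(H>100)&(H<130)&(S>100)&(np.hypot(P[...,0]-.45,P[...,1]-.29)<.07)&(abs(P[...,2]-.09)<.01)
    print(n,np.percentile(P[l][:,2],[5,50,95]),cv2.minEnclosingCircle(P[l][:,:2].astype(np.float32)))
    g=(H>45)&(H<85)&(S>100)&(np.hypot(P[...,0]-.45,P[...,1]-.29)<.12)
    print(cv2.minEnclosingCircle(P[g][:,:2].astype(np.float32)))
E
```

```text
t 8.05 pos [0.4519 0.2951 0.3063] yaw_y 37.50 tilt [0.0077 0.0035]  j6 -0.22
shift [-493.3 -274.9   55. ] turn [ 0.006   0.0066 -1.213 ]
t 8.05 pos [0.4519 0.2951 0.3063] yaw_y 37.50 tilt [0.0077 0.0035]  j6 -0.22
shift [-493.3 -274.9   55. ] turn [ 0.006   0.0066 -1.213 ]
scene [0.08553131 0.08921178 0.09267496] ((0.4511409103870392, 0.2941516637802124), 0.0421333946287632)
((0.4524224102497101, 0.2948268949985504), 0.07509657740592957)
top [0.08675201 0.09010576 0.09321217] ((0.4521072208881378, 0.29124730825424194), 0.040409721434116364)
((0.45154449343681335, 0.2925286293029785), 0.07310086488723755)
```

The canister stands upright on the mat, lid at z 0.090 and centred to about 2 mm. Go to the cup.

Emit:
jog_arm --plan '[[1,[-493,-275,0],[0,0,-1.213]],[1,[-493,-275,0],[0,0,-1.213]],[1,[-493,-275,0],[0,0,-1.213]],[1,[-493,-275,0],[0,0,-1.213]],[1,[-493,-275,0],[0,0,-1.213]],[1,[-493,-275,0],[0,0,-1.213]],[1,[-493,-275,0],[0,0,-1.213]],[1,[-493,-275,0],[0,0,-1.213]],[1,[-493,-275,0],[0,0,-1.213]],[1,[-493,-275,0],[0,0,-1.213]],[1,[-493,-275,0],[0,0,-1.213]],[1,[-493,-275,0],[0,0,-1.213]],[1,[-493,-275,25],[0,0,-1.213]],[1,[-493,-275,55],[0,0,-1.213]],[1,[-493,-275,55],[0,0,-1.213]],[1,[-493,-275,55],[0,0,-1.213]],[1,[-493,-275,55],[0,0,-1.213]],[1,[-493,-275,55],[0,0,-1.213]]]'

```text
t: 9.65
ee_pos: [0.5324, -0.2643, 0.2429]
orientation: [0.462, -3.105, -0.003]
wrist_force: [0.0, 0.7, 0.0]
width: 0.0853
finger_force: 0.0
```

```bash
python3 - <<'E'
from h import *
d=cam("wrist");P=cloud(d);save(d,"w2.png");np.savez("/tmp/w2.npz",**d)
V=d["color"].max(2)
k=(np.hypot(P[...,0]-.534,P[...,1]+.264)<.045)
w=k&(P[...,2]>.066)&(V<70)
print("wing",w.sum(),np.percentile(P[w][:,2],[5,50,95]),cv2.minAreaRect(P[w][:,:2].astype(np.float32)*1000))
s=k&(abs(P[...,2]-.04)<.004);print("body top",cv2.minEnclosingCircle(P[s][:,:2].astype(np.float32)),np.median(P[s][:,2]))
goto([.5345,-.2635,.062],107)
E
```

```text
wing 15862 [0.24271075 0.30317105 0.31346938] ((531.8428955078125, -264.7872314453125), (46.382652282714844, 89.29684448242188), 17.479572296142578)
body top ((0.5326587557792664, -0.2677792012691498), 0.024522794410586357) 0.03829724331149073
t 9.70 pos [ 0.5327 -0.2635  0.244 ] yaw_y 106.98 tilt [-0.0012  0.001 ]  j6 -2.46
shift [ -1.9  -0.8 182. ] turn [ 0.0013 -0.0008 -0.0003]
```

View pics/w2.png

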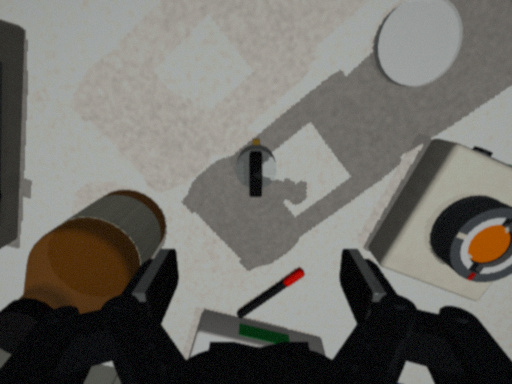

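```bash
python3 - <<'E'
from h import *
d=dict(np.load("/tmp/w2.npz"));P=cloud(d);V=d["color"].max(2)
k=(np.hypot(P[...,0]-.534,P[...,1]+.264)<.045)
w=k&(P[...,2]>.064)&(P[...,2]<.082)&(V<70)
print(w.sum(),np.percentile(P[w][:,2],[5,50,95]),cv2.minAreaRect(P[w][:,:2].astype(np.float32)*1000))
E
```

```text
537 [0.06853985 0.07019948 0.0712976 ] ((532.8597412109375, -268.13812255859375), (46.40266036987305, 13.19234848022461), 17.001354217529297)
```

Wrist view: the wing is vertical at px (256,173), aligned with the tool and between the fingers. The three views average to a cup at (0.534, −0.266), top z 0.071. Descend and grip.

Emit:
jog_arm --plan '[[1,[-0.5,-2.5,30],[0,0,0]],[1,[-0.5,-2.5,65],[0,0,0]],[1,[-0.5,-2.5,100],[0,0,0]],[1,[-0.5,-2.5,135],[0,0,0]],[1,[-0.5,-2.5,160],[0,0,0]],[1,[-0.5,-2.5,173],[0,0,0]],[1,[-0.5,-2.5,181],[0,0,0]],[1,[-0.5,-2.5,181],[0,0,0]],[1,[-0.5,-2.5,181],[0,0,0]],[0,[-0.5,-2.5,181],[0,0,0]],[0,[-0.5,-2.5,181],[0,0,0]],[0,[-0.5,-2.5,181],[0,0,0]],[0,[-0.5,-2.5,181],[0,0,0]],[0,[-0.5,-2.5,181],[0,0,0]],[0,[-0.5,-2.5,181],[0,0,0]],[0,[-0.5,-2.5,181],[0,0,0]],[0,[-0.5,-2.5,181],[0,0,0]],[0,[-0.5,-2.5,181],[0,0,0]],[0,[-0.5,-2.5,181],[0,0,0]]]'

```text
t: 11.28
ee_pos: [0.5342, -0.2662, 0.0637]
orientation: [-0.464, 3.107, -0.0]
wrist_force: [-2.3, 1.4, 6.1]
width: 0.0124
finger_force: 59.9
```

Emit:
jog_arm --plan '[[0,[0,0,-10],[0,0,0]],[0,[0,0,-40],[0,0,0]],[0,[0,0,-80],[0,0,0]],[0,[0,0,-120],[0,0,0]],[0,[0,0,-155],[0,0,0]],[0,[-5,18,-160],[0,0,0.03]],[0,[-15,54,-160],[0,0,0.1]],[0,[-25,90,-160],[0,0,0.15]],[0,[-35,126,-160],[0,0,0.2]],[0,[-45,162,-160],[0,0,0.25]],[0,[-55,198,-160],[0,0,0.3]],[0,[-65,232,-160],[0,0,0.35]],[0,[-70,250,-160],[0,0,0.4]],[0,[-72,256,-160],[0,0,0.4]],[0,[-72,256,-160],[0,0,0.4]],[0,[-72,256,-160],[0,0,0.4]],[0,[-72,256,-160],[0,0,0.4]]]'

```text
t: 12.7
ee_pos: [0.5282, -0.0014, 0.2235]
orientation: [-0.162, -3.137, 0.001]
wrist_force: [-0.2, -0.3, -3.2]
width: 0.0133
finger_force: 59.1
```

```bash
cat > look.py <<'E'
from h import *
import sys
tag=sys.argv[1]
D={n:cam(n) for n in["wrist","scene","top"]}
o=r.observe(); R0=R.from_rotvec(o["orientation"]);p=np.array(o["ee_pos"])
for n,d in D.items():
    np.savez("/tmp/%s_%s.npz"%(n,tag),**d)
    if n=="wrist": save(d,"w_%s.png"%tag)
    else:
        x,y=proj(d,[.528,0,.13]).astype(int); save(d,"%s_%s.png"%(n,tag),(x-50,y-40,x+50,y+40),4)
a=cv2.imread("pics/scene_%s.png"%tag);b=cv2.imread("pics/top_%s.png"%tag)
cv2.imwrite("pics/c_%s.png"%tag,np.hstack([a,b])); goto([.528,0,.2])
E
python3 look.py a
```

```text
t 12.85 pos [ 0.5282 -0.0013  0.2234] yaw_y 84.03 tilt [-0.0003 -0.0002]  j6 -1.61
shift [ 0.3  1.3 23.4] turn [-0.0002 -0.0003 -0.    ]
```

View pics/w_a.png

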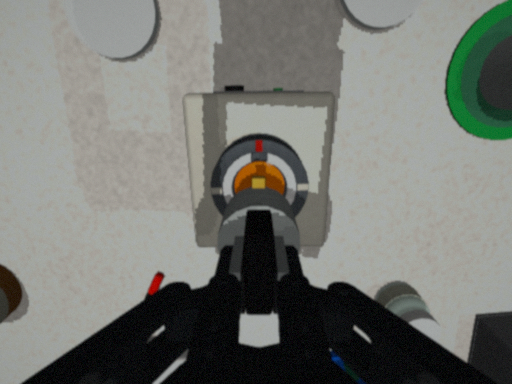

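View pics/c_a.png

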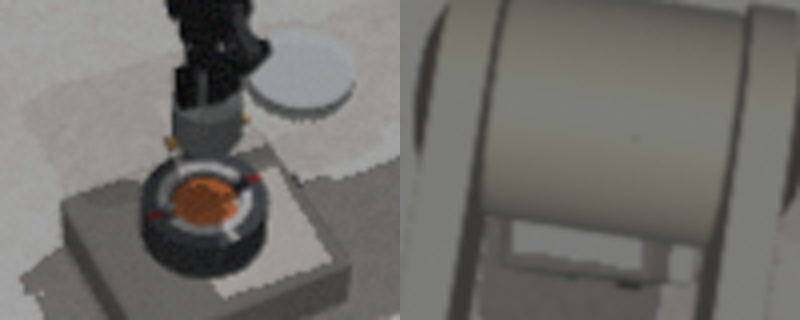

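Wrist view: the brass lug (259,183), red notch mark (259,147) and wing (259,240) all line up in one column. Scene crop: the cup is held upright above the socket. Now measure the cup's axis and the socket centre in the same wrist picture.

```bash
cat > meas.py <<'E'
from h import *
from scipy.optimize import least_squares
import sys
def fitc(q,rad,c0):
    f=lambda c:np.hypot(q[:,0]-c[0],q[:,1]-c[1])-rad
    s=least_squares(f,c0,loss="soft_l1",f_scale=.0007); return s.x,np.std(s.fun)
tag=sys.argv[1]; tcp=np.array(eval(sys.argv[2]))
for n in["wrist","scene"]:
    d=dict(np.load("/tmp/%s_%s.npz"%(n,tag)));P=cloud(d);X,Y,Z=P[...,0],P[...,1],P[...,2]
    hsv=cv2.cvtColor(d["color"],cv2.COLOR_RGB2HSV);H,S,V=[hsv[...,i].astype(int) for i in range(3)]
    rho=np.hypot(X-tcp[0],Y-tcp[1]); zb=tcp[2]-.062
    body=(rho<.03)&(Z>zb+.012)&(Z<zb+.036)&(V>60); print(n,"body",body.sum(),fitc(P[body][:,:2],.0245,tcp[:2]))
    lug=(H>15)&(H<35)&(S>90)&(np.hypot(X-tcp[0],Y-tcp[1])<.045)&(abs(Z-zb-.004)<.012)
    for i,(st,ce) in enumerate(zip(*cv2.connectedComponentsWithStats(lug.astype(np.uint8))[2:])):
        if i and st[4]>3:
            m=cv2.connectedComponents(lug.astype(np.uint8))[1]==i; print(" lug",st[4],ce,P[m].mean(0).round(4),P[m].min(0).round(4),P[m].max(0).round(4))
    # collar outer edge: cast rays of the top-face boundary on z=.095
    top=(abs(Z-.095)<.005)&(np.hypot(X-.528,Y)<.055)
    top=cv2.morphologyEx(top.astype(np.uint8),cv2.MORPH_CLOSE,np.ones((3,3)))
    cs=max(cv2.findContours(top,cv2.RETR_EXTERNAL,cv2.CHAIN_APPROX_NONE)[0],key=len)[:,0]
    q=np.array([onplane(d,*c,.095)[:2] for c in cs]);c,_=fitc(q,.0455,[.528,0])
    k=abs(np.hypot(*(q-c).T)-.0455)<.0015; print(" collar",fitc(q[k],.0455,c),k.sum(),"ztop",np.median(Z[top>0]))
    red=((H<8)|(H>172))&(S>110)&(np.hypot(X-.528,Y)<.055)&(abs(Z-.095)<.008)
    m,lab,st,ce=cv2.connectedComponentsWithStats(red.astype(np.uint8))
    for i in range(1,m):
        if st[i,4]>2: print(" red",st[i,4],ce[i],onplane(d,*ce[i],.095)[:2])
    wh=(S<60)&(V>120)&(np.hypot(X-.528,Y)<.046)&(np.hypot(X-.528,Y)>.037)&(abs(Z-.095)<.006)
    m,lab,st,ce=cv2.connectedComponentsWithStats(wh.astype(np.uint8))
    for i in range(1,m):
        if st[i,4]>4: print(" white",st[i,4],ce[i],onplane(d,*ce[i],.095)[:2])
E
python3 meas.py a "[.5282,-.0013,.2234]"
```

```text
wrist body 248 (array([ 0.52752171, -0.00240666]), np.float64(0.0029813386275303042))
 lug 178 [258.06179775 181.89325843] [0.499  0.0007 0.1657] [ 0.4952 -0.0044  0.1601] [0.5032 0.005  0.1686]
 collar (array([ 0.52645837, -0.00142924]), np.float64(0.0004837449057330687)) 188 ztop nan
 red 100 [258.5 145. ] [0.48683021 0.00228806]
 white 42 [304.  186.5] [0.52930868 0.04009093]
 white 6 [220.33333333 190.66666667] [ 0.52533816 -0.0373031 ]
scene body 73 (array([ 0.52627893, -0.00121683]), np.float64(0.003911170208788326))
 lug 4 [248.5 180.5] [ 0.554  -0.0016  0.1659] [ 0.5513 -0.0034  0.1647] [0.5562 0.0009 0.1667]
 collar (array([0.52783011, 0.00352621]), np.float64(0.0007756057593786237)) 41 ztop nan
 red 4 [268.75 189.25] [0.48843635 0.00425537]
 red 5 [243.8 198.4] [ 0.56793167 -0.0038525 ]
```

Rough result: the cup is about 1 mm short of the socket in y. I'll lower it to 8 mm above the mouth, where lug and notch sit at nearly the same depth, and measure again.

Emit:
jog_arm --plan '[[0,[0,1,15],[0,0,0]],[0,[0,1,35],[0,0,0]],[0,[0,1,50],[0,0,0]],[0,[0,1,58],[0,0,0]],[0,[0,1,58],[0,0,0]],[0,[0,1,58],[0,0,0]],[0,[0,1,58],[0,0,0]]]'

```text
t: 13.43
ee_pos: [0.5287, 0.0004, 0.1665]
orientation: [0.163, 3.136, -0.0]
wrist_force: [0.7, 0.4, -2.0]
width: 0.0129
finger_force: 59.1
```

```bash
python3 look.py b; python3 - <<'E'
import cv2,numpy as np
d=dict(np.load("/tmp/wrist_b.npz"));c=d["color"][120:240,190:330,::-1]
a=cv2.resize(c,None,fx=5,fy=5,interpolation=cv2.INTER_CUBIC); cv2.imwrite("pics/wb.png",np.clip(a.astype(int)*1.5,0,255).astype(np.uint8))
E
python3 meas.py b "[.5282,-.0003,.1655]"
```

```text
t 13.58 pos [0.5286 0.0006 0.1664] yaw_y 84.08 tilt [ 0.0012 -0.0003]  j6 -1.61
shift [  0.5  -0.6 -33.6] turn [-0.0002  0.0012  0.    ]
wrist body 308 (array([ 5.27425869e-01, -2.31757915e-04]), np.float64(0.00027826437156063216))
 lug 176 [258.05113636 181.96590909] [0.4996 0.0025 0.1088] [ 0.4957 -0.0026  0.1032] [0.5038 0.0068 0.1112]
 collar (array([ 0.52622806, -0.00129188]), np.float64(0.0004937132199872568)) 235 ztop nan
 red 142 [255.8028169  158.52816901] [0.48683074 0.00229497]
 white 70 [313.11428571 209.41428571] [0.52893639 0.04005334]
scene body 64 (array([0.52651228, 0.00159343]), np.float64(0.002511366240284424))
 lug 9 [248.66666667 194.55555556] [5.544e-01 5.000e-04 1.082e-01] [ 0.5506 -0.004   0.1049] [0.5584 0.0036 0.1107]
 collar (array([0.52778764, 0.00351677]), np.float64(0.0006960616684209642)) 41 ztop nan
 red 4 [268.75 189.25] [0.48843635 0.00425537]
 red 6 [244.  198.5] [ 0.56763389 -0.00324319]
```

View pics/wb.png

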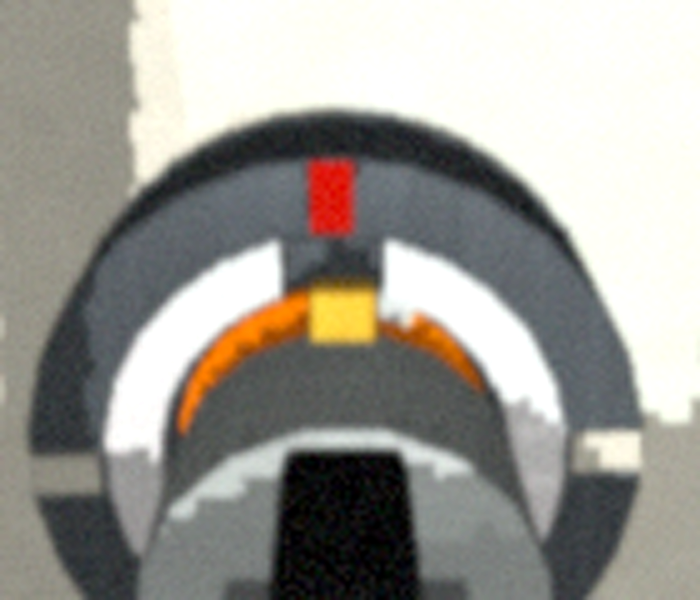

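The crop shows the lug centred at crop px (343,315), but the notch/red mark at 333 and the collar centre at 335. The cup is therefore about 1.3 mm too far in +y, and by the fits 0.8 mm too far in +x. The yaw matches. Correct this, then lower slowly.

Emit:
jog_arm --plan '[[0,[0.7,-1.3,0],[0,0,0]],[0,[0.7,-1.3,2],[0,0,0]],[0,[0.7,-1.3,5],[0,0,0]],[0,[0.7,-1.3,7],[0,0,0]],[0,[0.7,-1.3,9],[0,0,0]],[0,[0.7,-1.3,10.5],[0,0,0]],[0,[0.7,-1.3,12],[0,0,0]],[0,[0.7,-1.3,13],[0,0,0]],[0,[0.7,-1.3,14],[0,0,0]],[0,[0.7,-1.3,14],[0,0,0]]]'

```text
t: 14.42
ee_pos: [0.5274, -0.0005, 0.1513]
orientation: [-0.162, -3.137, 0.0]
wrist_force: [-0.0, 0.9, -2.4]
width: 0.0128
finger_force: 59.1
```

The cup is inside the mouth with no contact force. Continue down onto the plate.

Emit:
jog_arm --plan '[[0,[0,0,2],[0,0,0]],[0,[0,0,4],[0,0,0]],[0,[0,0,6],[0,0,0]],[0,[0,0,8],[0,0,0]],[0,[0,0,8],[0,0,0]]]'

```text
t: 14.83
ee_pos: [0.5275, -0.0006, 0.1434]
orientation: [0.162, 3.137, -0.0]
wrist_force: [0.4, -0.9, 5.1]
width: 0.013
finger_force: 60.1
```

Emit:
jog_arm --plan '[[0,[0,0,2],[0,0,0]],[0,[0,0,4],[0,0,0]],[0,[0,0,6],[0,0,0]],[0,[0,0,7],[0,0,0]],[0,[0,0,7],[0,0,0]]]'

```text
t: 15.25
ee_pos: [0.5276, -0.0006, 0.1368]
orientation: [0.162, 3.137, -0.0]
wrist_force: [-1.6, 0.8, 7.7]
width: 0.0127
finger_force: 60.7
```

Emit:
jog_arm --plan '[[0,[0,0,0.7],[0,0,0]],[0,[0,0,1.4],[0,0,0]],[0,[0,0,2],[0,0,0]],[0,[0,0,2],[0,0,0]]]'

```text
t: 15.58
ee_pos: [0.5279, -0.0006, 0.1364]
orientation: [0.162, 3.135, -0.001]
wrist_force: [-7.8, -0.4, 26.6]
width: 0.0128
finger_force: 63.6
```

Bottomed out: 27 N at z 0.1364. Ease slightly and turn the first part clockwise.

Emit:
jog_arm --plan '[[0,[0,0,-0.5],[0,0,0]],[0,[0,0,-0.5],[0,0,0.06]],[0,[0,0,-0.5],[0,0,0.12]],[0,[0,0,-0.5],[0,0,0.2]],[0,[0,0,-0.5],[0,0,0.28]],[0,[0,0,-0.5],[0,0,0.36]],[0,[0,0,-0.5],[0,0,0.44]],[0,[0,0,-0.5],[0,0,0.5]],[0,[0,0,-0.5],[0,0,0.5]]]'

```text
t: 16.33
ee_pos: [0.5279, -0.0006, 0.1365]
orientation: [0.939, 2.996, 0.0]
wrist_force: [-4.5, 0.1, 19.6]
width: 0.0131
finger_force: 62.4
```

```bash
python3 - <<'E'
from h import *
o=r.observe();print(o["moment"],o["wrist_force"],o["width"]);goto([.5275,-.0006,.1364],84.08-30)
E
```

```text
[0.03229912 0.9953971  0.11291805] [-4.51229421  0.13541278 19.57146169] 0.01312217518545834
t 16.33 pos [ 0.5279 -0.0006  0.1365] yaw_y 55.19 tilt [ 0.0019 -0.0005]  j6 -1.11
shift [ 0.3 -0.2  0.1] turn [0.0007 0.0019 0.0194]
```

Emit:
jog_arm --plan '[[0,[0,0,0],[0,0,0.06]],[0,[0,0,0],[0,0,0.14]],[0,[0,0,0],[0,0,0.22]],[0,[0,0,0],[0,0,0.3]],[0,[0,0,0],[0,0,0.38]],[0,[0,0,0],[0,0,0.46]],[0,[0,0,0],[0,0,0.54]],[0,[0,0,0],[0,0,0.62]],[0,[0,0,0],[0,0,0.7]],[0,[0,0,0],[0,0,0.78]],[0,[0,0,0],[0,0,0.84]],[0,[0,0,0],[0,0,0.9]],[0,[0,0,0],[0,0,0.94]],[0,[0,0,0],[0,0,0.94]]]'

```text
t: 17.5
ee_pos: [0.5282, -0.0007, 0.1365]
orientation: [2.192, 2.247, 0.002]
wrist_force: [-1.5, -0.4, 19.4]
width: 0.0132
finger_force: 62.1
```

```bash
python3 - <<'E'
from h import *
o=r.observe();print(o["moment"],o["wrist_force"],o["width"]);goto([.5275,-.0006,.1364],84.08-88)
E
```

```text
[-0.07746076  0.39945764  0.14387897] [-1.48217683 -0.39471724 19.35254454] 0.013200404565170807
t 17.50 pos [ 0.5282 -0.0007  0.1365] yaw_y 1.41 tilt [ 0.0027 -0.0007]  j6 -0.17
shift [ 0.2 -0.7  0.1] turn [0.0027 0.0006 0.0931]
```

Emit:
jog_arm --plan '[[0,[0,0,0],[0,0,0.03]],[0,[0,0,0],[0,0,0.06]],[0,[0,0,0],[0,0,0.085]],[0,[0,0,0],[0,0,0.1]],[0,[0,0,0],[0,0,0.1]],[0,[0,0,0],[0,0,0.1]]]'

```text
t: 18.0
ee_pos: [0.5281, -0.0007, 0.1365]
orientation: [2.299, 2.138, 0.002]
wrist_force: [-2.8, -0.4, 18.5]
width: 0.013
finger_force: 62.2
```

```bash
python3 - <<'E'
from h import *
o=r.observe();print(o["moment"],o["wrist_force"],o["width"]);goto([.5275,-.0006,.1364],84.08-88)
E
```

```text
[-0.12952244  0.52168213  0.28178013] [-2.76247683 -0.40036774 18.51754402] 0.012975832950148912
t 18.00 pos [ 0.5281 -0.0007  0.1365] yaw_y -4.15 tilt [ 0.0026 -0.0007]  j6 -0.07
shift [ 0.1 -0.7  0.1] turn [ 0.0026  0.0005 -0.004 ]
```

Emit:
jog_arm --plan '[[0,[0,0,0],[0,0,0.01]],[0,[0,0,0],[0,0,0.02]],[0,[0,0,0],[0,0,0.03]],[0,[0,0,0],[0,0,0.03]],[0,[0,0,0],[0,0,0.03]]]'

```text
t: 18.42
ee_pos: [0.5281, -0.0007, 0.1365]
orientation: [2.33, 2.104, 0.002]
wrist_force: [-3.6, -0.5, 19.2]
width: 0.0133
finger_force: 62.5
```

```bash
python3 - <<'E'
from h import *
o=r.observe();print(o["moment"],o["wrist_force"],o["width"]);goto([.5275,-.0006,.1364],84.08-88)
E
```

```text
[-0.11877143  0.53671391  0.60635283] [-3.61530033 -0.52519934 19.18402976] 0.013265153953142877
t 18.42 pos [ 0.5281 -0.0007  0.1365] yaw_y -5.85 tilt [ 0.0024 -0.0008]  j6 -0.04
shift [ 0.1 -0.6  0.1] turn [ 0.0024  0.0006 -0.0336]
```

The moment jumped to 0.6 N m, so it is firmly at the stop and still pressed down with 19 N. One look to confirm.

```bash
python3 - <<'E'
from h import *
d=cam("wrist");s=cam("scene")
save(d,"f1.png",(130,90,390,384),2); a=cv2.imread("pics/f1.png")
c=s["color"][:,:,::-1][110:330,180:400]; b=cv2.resize(c,(270,270)); a=cv2.resize(a,(520,588))
out=np.zeros((588,795,3),np.uint8);out[:,:520]=a;out[:270,522:792]=b;cv2.imwrite("pics/f.png",out)
P0=cloud(dict(np.load("/tmp/scene0.npz")));P=cloud(s)
o=r.observe();print(o["moment"],o["wrist_force"],o["width"],o["ee_pos"])
E
```

```text
[-0.10281177  0.65044766  0.62201741] [-2.31431032  0.2870287  18.90049304] 0.013149644047008434 [ 0.52806863 -0.00071219  0.13652273]
```

View pics/f.png

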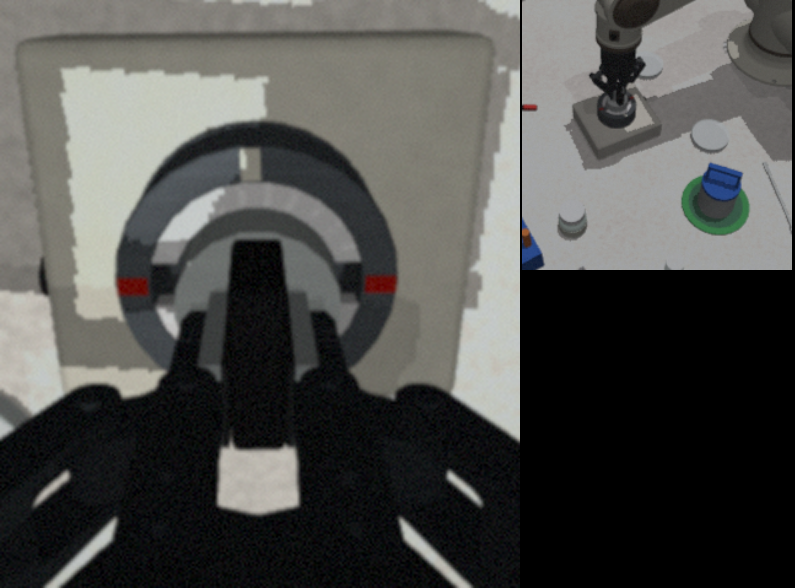

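The picture shows the wing (258,340) in line with the white mark (250,163) and the notches at the red marks empty. The cup is seated under the lip, and the canister stands upright on the mat. Hand in.

```bash
python3 -c "
from rig import sign_off
print(sign_off())"
```

```text
the job is handed in; nothing more can be done
None
```

The canister stands upright in the middle of the mat, and the cup is seated in the mill socket, pressed fully down and turned clockwise to the stop, still gripped; I handed the job in at about 18.5 s of the 61 s allowed.

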